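Clamp a row of glass blanks in the wedge-locked row clamp

ROBOT

A 7-joint arm with a two-finger parallel gripper is mounted at the origin on the work surface. World frame = base frame: x ahead of the robot, y to its left, z up, the work surface at z = 0. Lengths are in m, angles in rad, forces in N, time in s.
With the tool pointing down it reaches from about 0.375 to 0.925 m from the base axis. Payload 3.1 kg.
Tool frame: the origin (TCP) lies between the finger pads; the fingertips stand 19 mm ahead of it and the grasp point (between the pads) is the TCP; z points along the fingers, y is the line along which they close (so a half turn about z gives the same grasp; the last joint's range is limited). The gripper opens to 85 mm and grips with 20 to 120 N. Pads are 22 mm wide; open, the fingers measure 114 mm over their backs; the gripper's body (76 mm by 85 mm) begins 54 mm behind the grasp point. The pads swing forward as they close: fully open they stand 13 mm farther back than shut.
Start: joints at [-0.098, 0.383, 0.044, 1.598, -0.018, 1.161, -0.05], TCP at [0.65, 0, 0.25] pointing down, gripper open.
Joint ranges: [-2.61, 2.61], [-0.41, 2.15], [-1.48, 1.57], [0, 2.5], [-1.57, 4.71], [0.05, 1.97], [-2.85, 2.85]. Speed limits (rad/s): [2.79, 2.79, 3.14, 3.14, 3.14, 3.14, 3.14].

INTERFACE

Orientations are given as a unit quaternion [x, y, z, w].
In Python, from bench import move_ptp, movel, move_j, move_gripper, pause, inverse_kinematics, read_camera, camera_params, MotionError, sign_off, look_for, tip_of, read_time_s, read_qpos, read_joint_vel, read_effort, read_eef_pos, read_tcp_rot, read_ft_force, read_ft_torque, read_finger_gap, read_grasp_force gives the robot as it stands. Calls block until the motion is done:
- move_ptp(position, orientation): joint-space move of the TCP to a pose.
- movel(position, orientation=None, speed=0.15): straight line of the TCP; orientation=None keeps the orientation; speed is the mean speed in m/s.
- move_j(angles): joint-space move.
- move_gripper(opening, effort=None): finger opening in m; effort is the grip in N (None keeps the last); returns when the fingers have stopped.
- pause(seconds).
- inverse_kinematics(position, orientation): joint angles nearest the present ones, or None.
- read_camera(name): name is "scene" or "side" or "wrist"; returns the picture (400x640x3 uint8, red, green, blue); there is no depth.
- camera_params(name): a dict with "K" (3x3 intrinsics, pixels), "dist_coeffs" ([k1, k2, p1, p2, k3] as OpenCV has them; the pictures are not rectified), "camera_from_world" (4x4, takes a point from world to camera coordinates). Camera axes: x right, y down, z forward; pixel columns grow to the right and rows downward; lengths in m; the calibration is good to about 2 mm. A picture is of the moment at which its call begins: read the wrist's pose just before it. camera_params takes no time and is no camera call; for the wrist camera it gives the pose at the moment of the call.
A pose or a line that the arm cannot do raises MotionError and nothing moves.
- sign_off(): hands the job in; it is judged then, once.
Trained networks look in the newest picture that a camera, given by its name, has taken for a name from the list of things; names that differ only in an ending like _2 or _b are one class to them, and where a whole thing is asked for, a point or a joint stands for the part that bears it (a point fixed in the world has none). Each returns a list of dicts, best first, with "confidence" (0 to 1); they miss things now and then, are a little off and sometimes report something else, mostly with a low value. They report only what shows in the picture. A call takes as long as a camera call. They do not tell look-alikes from the thing itself.
- look_for(camera, name): "at" ([column, row] in pixels, amid what is visible of it).
- tip_of(camera, name): "at" ([column, row] in pixels: a listed point, or the origin of a listed thing).
Readings, each from a call of its own:
- read_time_s(): time.
- read_qpos(): joint angles.
- read_joint_vel(): joint speeds.
- read_effort(): joint torques, N m.
- read_eef_pos(): TCP position.
- read_tcp_rot(): TCP orientation.
- read_ft_force(): force on the tool from outside, world axes, zero at the start.
- read_ft_torque(): the same for the moment, N m.
- read_finger_gap(): finger opening in m.
- read_grasp_force(): force on a finger pad.
Only numpy, scipy, OpenCV 4.12 (cv2) and the standard library are available. Lean on these libraries where they do the work, as an engineer would, in place of code of your own. Each camera call takes 0.05 s, during which the arm holds its last target. There are 200 camera calls.

TASK

Lever the lens case open with the thin blade through its pry notch, swing the lid right up, and lay every glass blank from the case flat in the channel of the row clamp. Then push the sliding bar up by its knob until the row is pinched firmly between bar and end stop, let go, and thumb the brass wedge forward along its ramp until it jams the bar fast. Leave the case shut and the blade lying flat in the middle of its rubber mat, without disturbing the other things on the bench.

Things in the scene. Friction and masses are not known exactly. Their poses are not given: they have to be found in the camera images.
- case: Lens case of grey plastic, fixed to the bench, 200 x 112 mm, 37 mm high when shut. Origin: centre of its underside; x along its long side, z up; hinge on its -y side, pry notch in its +y wall. Walls 5 mm thick, 33 mm high; the lined floor inside is 6 mm above the origin. The blanks lie flat on it in one row along x, about 44 mm apart, some 30 mm clear of the long walls.
- notch (a point): Pry notch: middle of an opening through the case's +y wall (5 mm thick) right under the lid, below the steel strip on its edge, 36 mm wide, from 22 to 33 mm above the bench, too low for a finger; this point is on the outer face, 27.5 mm up.
- lid: Flat grey lid, 200 x 112 x 4 mm, flush with the case walls. Origin on the hinge line, 56 mm to the -y side of the case's origin, 33 mm up; y from the hinge to the free edge (112 mm), z out of its top face; underside at z = 0. It opens by turning about the case's +x, to 1.8 rad at most (1.57 is upright). Its stiff hinge (0.1 Nm, about 2 N at the edge) holds it wherever it is left.
- blade: Prying blade (spatula): flat wooden handle 90 x 24 mm and 14 mm thick, and a flat steel blade 16 mm wide, 2 mm thick, 80 mm long. Origin: centre of the handle's underside; x along the tool towards the blade's tip, z up as it lies flat. The blade's middle plane is 7 mm above the origin. 70 g, centre of mass 30 to 35 mm ahead of the origin.
- blade_grip (a point): Where to grip the blade's handle: 25 mm ahead of its origin, 7 mm up (gripped across the 24 mm width).
- blade_tip (a point): Middle of the steel blade's tip, 125 mm ahead of the tool's origin, 7 mm up.
- mat: Black rubber mat, 90 x 210 x 3 mm, fixed to the bench, the blade's place. Origin: centre of its underside; y along its long side. The blade is back when its middle (blade_grip) lies within 40 mm of the mat's centre, lying flat on the mat.
- blank_a: Round crown glass blank, 38 mm in diameter, 14 mm thick, about 40 g, lying flat in the case. Two to four are there; an absent one has no pose. Origin: centre of its underside; z its axis.
- blank_b: Round crown glass blank, 38 mm in diameter, 14 mm thick, about 40 g, lying flat in the case. Two to four are there; an absent one has no pose. Origin: centre of its underside; z its axis.
- blank_c: Round crown glass blank, 38 mm in diameter, 14 mm thick, about 40 g, lying flat in the case. Two to four are there; an absent one has no pose. Origin: centre of its underside; z its axis.
- blank_d: Round crown glass blank, 38 mm in diameter, 14 mm thick, about 40 g, lying flat in the case. Two to four are there; an absent one has no pose. Origin: centre of its underside; z its axis.
- jig: Row clamp: aluminium bed fixed to the bench, 302 mm long. Origin: on the bench below the middle of the end stop's face; y along the channel from end stop to bar, z up. Channel floor 10 mm up; low side rails (5 mm high, inner faces at x = +-21 mm, outer +-27 mm) leave the 38 mm blanks 2 mm of play a side. At y = 190 to 280 mm two cheeks, tops 26 mm up, guide the bar; that on the -x side is the ramp.
- stop: Steel end stop of the row clamp; its face is at y = 0 of the row clamp, 60 mm wide, top 28 mm above the bench.
- bar: Steel bar sliding along the row clamp's y axis on the channel floor. Origin: middle of its flat nose face (38 mm wide, 14 mm high), at floor level; y back along the bar. Drawn back, the nose is at y = 170 to 176 mm of the clamp; it can go forward (-y) to 64 mm. About 2 N of friction; stays where left. The black knob on the nose is for holding or pushing it.
- bar_knob (a point): Top centre of the bar's knob, 52 mm above the bench, 8 mm behind the nose face: an upright post 16 mm in diameter, free down to 24 mm above the bench.
- wedge: Brass thumb wedge, 60 x 14 mm high, captive between the bar's -x side and the ramp (1 in 7). Origin: its thin front end, on its face towards the bar, floor level; y towards its thick end. Forward is -y of the clamp. Fully back its origin is at y = 220 mm; it slides freely (about 2 N) until it meets the bar near y = 192 mm; a push of 12 to 20 N then jams it (over 5 N on the bar) and it holds by itself.
- wedge_tab (a point): Top of the back face (the +y side) of the wedge's thumb tab, a block 14 x 14 mm standing 22 mm above the wedge, its top 46 mm above the bench; push it forward here.
- doublet: Bystander: crown glass doublet in a brass cell, 60 mm in diameter, on the turntable (54 mm high). Leave it alone.
- dresser: Bystander: brass diamond-tipped dresser, 140 mm long, lying flat.
- block_ring: Bystander: white ceramic blocking ring, 64 mm in diameter, 18 mm high.
- spec_blank: Bystander: silver spectacle lens blank, 65 mm in diameter, 12 mm high.
- solvent: Bystander: brown glass bottle, 54 mm in diameter, 130 mm high.
- polish_jar: Bystander: white jar, 68 mm in diameter, 70 mm high.
- test_plate: Bystander: glass test plate, 72 mm in diameter, 16 mm thick.
Not all that is in view belongs to the job. What is shaped like the case but purple is not meant.

How it is judged:
By the outcome, as a careful person would: the job done as asked, in the order asked, and still so for the second after the job is handed in, with the robot touching nothing.
Of blank_a, blank_b, blank_c, blank_d only 2 to 4 are there at a start; the rules pass over those that are not, and their reading is None.
At some moment in a run one of blade may be knocked a few centimetres aside while the robot is not near it.
Once in a run the grip may slacken for a moment while it holds something.
It also fails if it takes over 210 s, if anything falls off the work surface, if the arm or the gripper's body presses on something with over 40 N, if the wrist force passes 120 N, or if a joint passes its speed limit or range.

## Working session

There is one attempt and no reset: what is moved stays moved. The work goes in short steps, each a Python script; the robot and the scene stay as the last script left them, time stands still between calls to the robot, and variables do not carry over. Pictures are saved under pics/ and viewed, at most 14 in all, crops included, and the job is handed in when it is done.

```bash
ls; mkdir -p pics; cat > h.py <<'E'
import numpy as np, cv2
from bench import *
from scipy.spatial.transform import Rotation as R
def snap(cam,fn=None):
    p=camera_params(cam); im=read_camera(cam)
    if fn: cv2.imwrite('pics/'+fn,im[:,:,::-1])
    return p,im
def ray(p,uv):
    K=np.array(p['K']);d=np.array(p['dist_coeffs']);T=np.array(p['camera_from_world'])
    n=cv2.undistortPoints(np.array([[uv]],float),K,d)[0,0]
    r=T[:3,:3].T@np.array([n[0],n[1],1.]); c=-T[:3,:3].T@T[:3,3]
    return c,r
def at_z(p,uv,z):
    c,r=ray(p,uv); return c+r*(z-c[2])/r[2]
def proj(p,X):
    T=np.array(p['camera_from_world'])
    return cv2.projectPoints(np.array(X,float).reshape(-1,3),cv2.Rodrigues(T[:3,:3])[0],T[:3,3],np.array(p['K']),np.array(p['dist_coeffs']))[0][:,0]
def down(yaw): # tool z down, tool y axis (closing) at angle yaw+90deg: x tool at yaw
    x=np.array([np.cos(yaw),np.sin(yaw),0]);z=np.array([0,0,-1.]);y=np.cross(z,x)
    return R.from_matrix(np.c_[x,y,z]).as_quat()
E
python3 - <<'E'
from h import *
for c in ('scene','side','wrist'):
    p,im=snap(c,c+'0.png')
    cc,_=ray(p,(320,200)); print(c,cc.round(3),np.array(p['K']).round(0).tolist())
    for n,z in (('case',0),('notch',.0275),('blade_grip',.01),('blade_tip',.01),('mat',0),('jig',0),('bar_knob',.052),('wedge_tab',.046),('stop',.0),('lid',.033),('bar',.01)):
        for d in tip_of(c,n)[:3]: print(c,n,np.round(d['at'],1),round(d['confidence'],2),at_z(p,d['at'],z)[:2].round(4))
print(read_tcp_rot(),read_time_s())
E
```

```text
pics
scene [ 1.444 -0.478  0.814] [[492.0, 0.0, 317.0], [0.0, 492.0, 198.0], [0.0, 0.0, 1.0]]
scene case [203.6 187.1] 0.58 [ 0.2412 -0.3021]
scene case [229.6 237.8] 0.57 [ 0.4901 -0.2954]
scene notch [219.3 172.9] 0.9 [ 0.2288 -0.249 ]
scene notch [248.3 224.7] 0.85 [ 0.4925 -0.2445]
scene blade_grip [304.7 204.7] 0.74 [ 0.4517 -0.0729]
scene blade_tip [269.1 218.3] 0.83 [ 0.4682 -0.1813]
scene mat [307.7 208.5] 0.86 [ 0.4586 -0.0671]
scene jig [385.5 211.2] 0.82 [0.556  0.1204]
scene bar_knob [444.6 182.1] 0.76 [0.5657 0.2974]
scene bar_knob [462.8 173.1] 0.19 [0.5494 0.3714]
scene wedge_tab [384.9 210.1] 0.65 [0.6015 0.0875]
scene wedge_tab [464.8 170.4] 0.6 [0.5332 0.3922]
scene stop [384.8 201.8] 0.44 [0.5181 0.1405]
scene lid [181.3 179. ] 0.93 [ 0.2239 -0.3576]
scene lid [207.3 227.5] 0.71 [ 0.4679 -0.3427]
scene bar [438.2 193.3] 0.91 [0.5562 0.2902]
side [-0.159 -0.92   0.698] [[418.0, 0.0, 323.0], [0.0, 418.0, 200.0], [0.0, 0.0, 1.0]]
side case [291.3 303.4] 0.81 [ 0.2229 -0.3055]
side case [366.  259.9] 0.77 [ 0.4728 -0.2894]
side notch [277.6 279.1] 0.75 [ 0.2268 -0.2416
[... 711 characters left out ...]
18.0], [0.0, 316.0, 197.0], [0.0, 0.0, 1.0]]
wrist case [208.8 351.7] 0.97 [ 0.4845 -0.285 ]
wrist case [ 49.7 356. ] 0.96 [ 0.2249 -0.3044]
wrist notch [198.4 337.2] 0.73 [ 0.4852 -0.2332]
wrist notch [ 27.7 336.1] 0.56 [ 0.2325 -0.2413]
wrist notch [284.  185.9] 0.17 [ 0.6102 -0.0185]
wrist blade_grip [163.1 218.7] 0.79 [ 0.4549 -0.0659]
wrist blade_tip [167.3 287.8] 0.95 [ 0.4447 -0.1665]
wrist mat [165.4 220.8] 0.56 [ 0.4522 -0.0728]
wrist jig [229.7  58.6] 0.65 [0.5515 0.1196]
wrist wedge_tab [231.   57.4] 0.54 [0.5649 0.1157]
wrist stop [224.1  52. ] 0.66 [0.5458 0.1265]
wrist lid [210.2 350.7] 0.49 [ 0.5012 -0.2511]
[ 7.07088617e-01  7.07124945e-01 -6.46733837e-06 -2.06971627e-05] 1.8
```

```bash
python3 - <<'E'
import cv2,numpy as np
a=cv2.imread('pics/scene0.png');b=cv2.imread('pics/side0.png')
cv2.imwrite('pics/v1.png',cv2.resize(a[120:330,130:510],(800,442),interpolation=cv2.INTER_CUBIC))
E
```

```text
(no output)
```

View pics/v1.png

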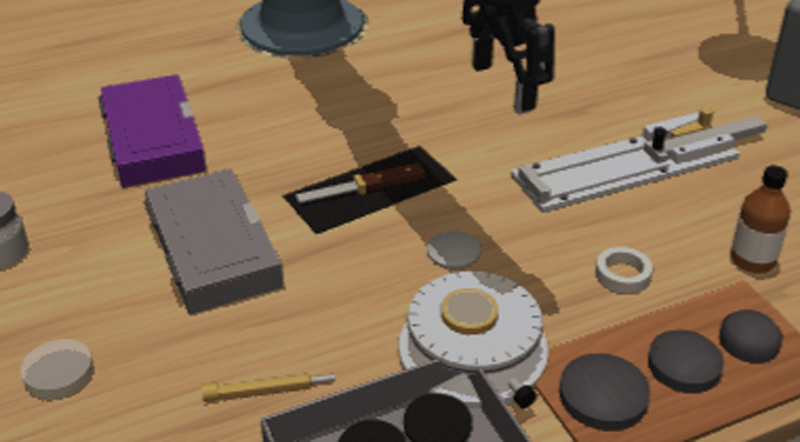

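View pics/wrist0.png

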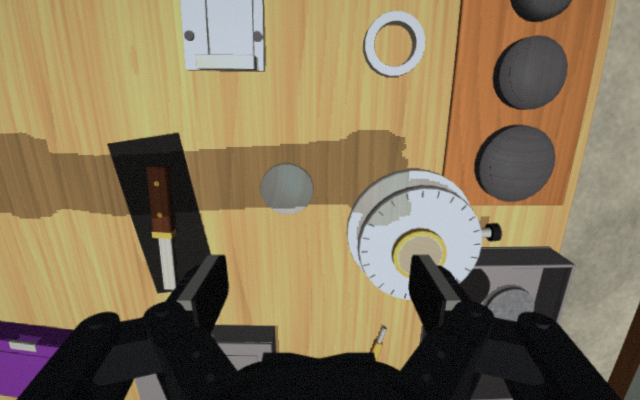

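Scene: the grey case is at crop (215,240), the purple look-alike beside it at (150,130). The blade lies on its mat at (370,185), pointing towards the case, and the jig is at (640,160) with knob and wedge at its far end. Next I take closer wrist views.

```bash
python3 - <<'E'
from h import *
q=down(np.pi/2)
for i,(x,y,z) in enumerate([(.56,.13,.25),(.47,-.19,.25)]):
    move_ptp([x,y,z],q)
    p,im=snap('wrist',f'w{i}.png'); print(read_eef_pos(),read_time_s())
    np.savez(f'w{i}.npz',**{k:np.array(v) for k,v in p.items()})
    for n,zz in (('case',0),('notch',.0275),('lid',.033),('blade_grip',.01),('blade_tip',.01),('mat',0),('jig',0),('bar_knob',.052),('wedge_tab',.046),('bar',.01)):
        if (i==0)==(n in('jig','bar_knob','wedge_tab','bar')):
            for d in tip_of('wrist',n)[:2]: print(n,np.round(d['at'],1),round(d['confidence'],2),at_z(p,d['at'],zz)[:2].round(4))
    cv2.imwrite(f'pics/w{i}b.png',cv2.resize(im[:,:,::-1],(800,500)))
E
```

```text
[0.56068788 0.12877647 0.25028291] 2.525
jig [313.7 173.9] 0.87 [0.5539 0.1189]
jig [241.6 306.1] 0.75 [ 0.4515 -0.0722]
bar [315.8  14.4] 0.85 [0.5567 0.291 ]
[ 0.47115001 -0.18800836  0.25000945] 4.0333
case [137.  249.1] 0.94 [ 0.2286 -0.3023]
case [329.6 240.9] 0.93 [ 0.4853 -0.2885]
notch [116.9 215.9] 0.84 [ 0.2293 -0.2443]
notch [331.2 206.1] 0.62 [ 0.4855 -0.2309]
lid [124.4 300. ] 0.91 [ 0.2191 -0.3592]
lid [302.3  53. ] 0.72 [ 0.4541 -0.0676]
blade_grip [303.9  54.5] 0.66 [ 0.4547 -0.0662]
blade_tip [299.5 148.9] 0.72 [ 0.4486 -0.1673]
mat [304.4  59.2] 0.88 [ 0.4548 -0.0698]
mat [330.1 243.9] 0.2 [ 0.486  -0.2928]
```

View pics/w0b.png

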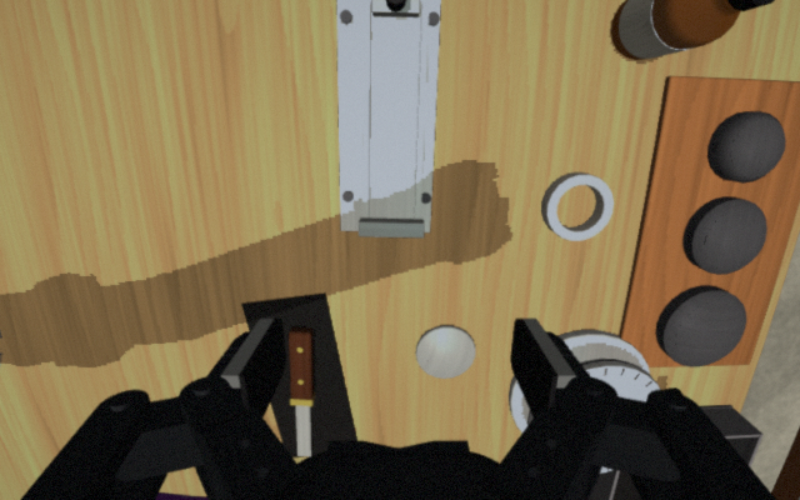

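View pics/w1b.png

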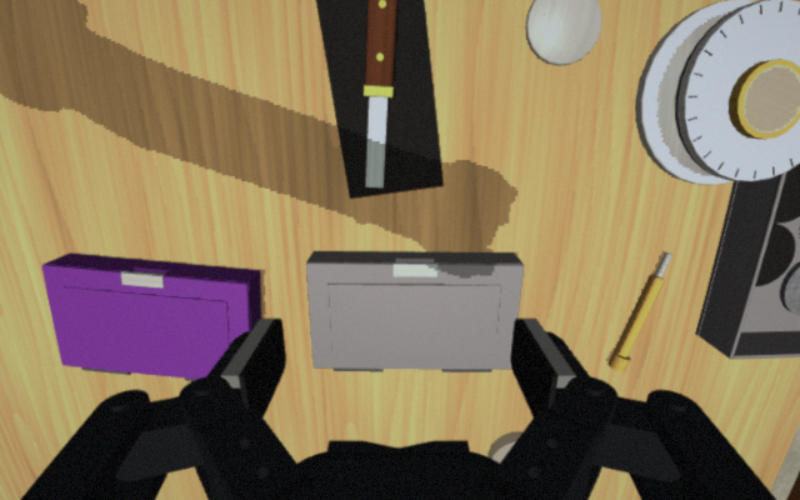

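Jig picture: the bed runs up the image, with the stop at (391,228) in the 1.25x view. Case picture: lid corners at (307,262), (523,263), (519,370), (314,369), with the blade tip at (375,187) pointing at the case.

```bash
python3 - <<'E'
from h import *
p=dict(np.load('w1.npz'))
f=lambda u,v,z:at_z(p,(u/1.25,v/1.25),z)[:2].round(4)
print('lid',[f(*c,.037) for c in((307,262),(523,263),(519,370),(314,369))])
print('strip',f(393,270,.037),f(438,270,.037))
print('tip',f(375,187,.011),'collar',f(378,91,.017),'h',f(382,5,.017))
print('blade edges',f(366,187,.011),f(384,187,.011), f(364,86,.017),f(393,86,.017))
print('mat corners',f(350,198,.003),f(442,184,.003))
print('notch from model',)
p=dict(np.load('w0.npz'))
print('mat tl,tr',f(243,304,.003),f(326,294,.003))
print('stop',[f(*c,.028) for c in((359,220),(424,220),(359,236),(424,236))])
print('bed',[f(*c,.01) for c in((338,0),(440,0),(341,230),(430,230))])
print('chan',[f(*c,.015) for c in((371,20),(419,20),(369,200),(413,215))])
print('hs',f(303,330,.017),f(301,400,.017))
E
```

```text
lid [array([ 0.3879, -0.2321]), array([ 0.5845, -0.2326]), array([ 0.5924, -0.3469]), array([ 0.3869, -0.346 ])]
strip [ 0.4661 -0.2396] [ 0.5071 -0.2395]
tip [ 0.4493 -0.168 ] collar [ 0.4533 -0.0851] h [ 0.4571 -0.0193]
blade edges [ 0.441 -0.168] [ 0.4576 -0.1679] [ 0.4415 -0.0811] [ 0.466  -0.0811]
mat corners [ 0.4249 -0.1798] [ 0.5118 -0.1662]
notch from model
mat tl,tr [0.398 0.027] [0.4857 0.0388]
stop [array([0.5245, 0.1232]), array([0.583 , 0.1232]), array([0.524 , 0.1082]), array([0.5833, 0.1082])]
bed [array([0.5101, 0.3047]), array([0.5938, 0.3046]), array([0.5051, 0.1089]), array([0.5902, 0.109 ])]
chan [array([0.5373, 0.2884]), array([0.5766, 0.2884]), array([0.5329, 0.1389]), array([0.5735, 0.1248])]
hs [0.4625 0.0048] [ 0.4535 -0.0822]
```

```bash
cat >> h.py <<'E'
CASE=np.array([.4880,-.2893]); CYAW=-.003
def case_pt(x,y): 
    c,s=np.cos(CYAW),np.sin(CYAW); return CASE+[c*x-s*y,s*x+c*y]
def tri(name,cams=('scene','side'),near=None,rad=.08,z=None):
    A=[];b=[]
    for c in cams:
        p,_=snap(c)
        ds=tip_of(c,name)
        if near is not None:
            u=proj(p,near)[0]; ds=[d for d in ds if np.linalg.norm(np.array(d['at'])-u)<40]
        if not ds: continue
        o,r=ray(p,ds[0]['at']); r/=np.linalg.norm(r); M=np.eye(3)-np.outer(r,r); A.append(M);b.append(M@o)
    if len(A)<2: return None
    return np.linalg.solve(sum(A),sum(b))
E
python3 - <<'E'
from h import *
q=down(np.pi/2-.048); g=[.4541,-.0681]
move_gripper(.05,80)
move_ptp([*g,.09],q)
# quick check of the blade before descending
p,im=snap('wrist','pre_blade.png')
for n,z in(('blade_grip',.01),('blade_tip',.01)):
    for d in tip_of('wrist',n)[:1]: print(n,d['confidence'],at_z(p,d['at'],z))
movel([*g,.023],q,.08)
print('F',read_ft_force())
move_gripper(.015,80); print('gap',read_finger_gap(),read_grasp_force(),read_ft_force())
movel([*g,.10],q,.1)
qn=down(np.pi/2+CYAW); n=case_pt(0,.056); pre=[n[0],n[1]+.03+.1,.0275+.013]
move_ptp([pre[0],pre[1]+.01,.09],qn); movel(pre,qn,.1)
print(read_eef_pos(),read_ft_force(),read_finger_gap())
ex=np.array([n[0],n[1]+.03,.0275]); print('expect',ex,'tri',tri('blade_tip',near=ex))
p,im=snap('side'); u=proj(p,ex)[0].astype(int); print(u)
a=im[u[1]-50:u[1]+50,u[0]-70:u[0]+70]
p,im=snap('scene'); v=proj(p,ex)[0].astype(int); print(v)
b=im[v[1]-50:v[1]+50,v[0]-70:v[0]+70]
cv2.imwrite('pics/ins.png',cv2.resize(np.hstack([a,b])[:,:,::-1],(800,286),interpolation=cv2.INTER_CUBIC)); print(read_time_s())
E
```

```text
blade_grip 0.86 [ 0.45439184 -0.06781019  0.01      ]
F [0.82244595 0.72154463 0.24703428]
gap 0.022028858409100228 79.03059482574463 [-1.24186357 -0.1337537   4.75898539]
[ 0.48810013 -0.10303062  0.04053612] [-0.43992834  0.89924254 -0.1587179 ] 0.021801739826164693
expect [ 0.488168   -0.20330025  0.0275    ] tri [ 0.48917406 -0.20402797  0.01635047]
[349 234]
[263 219]
9.2583
```

View pics/ins.png

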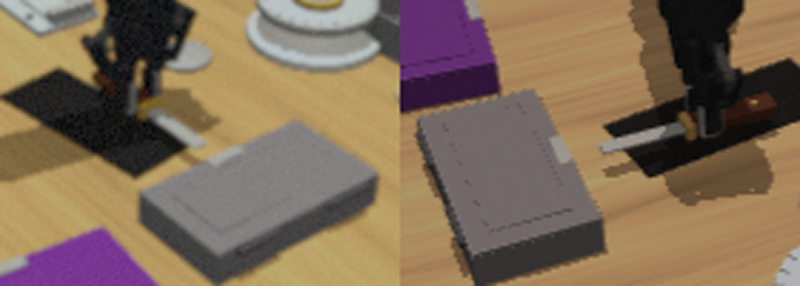

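Left crop (side camera): the tip is at (203,145) against (200,143) expected. Right crop (scene camera): the tip is at (602,150), about 2 px low, so I add 3 mm of height and insert under force watch.

```bash
python3 - <<'E'
from h import *
qn=down(np.pi/2+CYAW); n=case_pt(0,.056); zt=.0275+.013+.003
f0=read_ft_force()
movel([n[0],n[1]+.03+.1,zt],qn,.05)
for d in (.01,.002,-.003,-.008,-.012,-.016):
    movel([n[0],n[1]+d+.1,zt],qn,.04); f=read_ft_force()-f0; print(d,f.round(2),read_finger_gap())
    if abs(f[1])>6 or abs(f[2])>8: print('contact');break
else:
    for dz in (.002,.004,.006,.008,.010):
        movel([n[0],n[1]+d+.1,zt+dz],qn,.03); f=read_ft_force()-f0; print(dz,f.round(2),(read_ft_torque()).round(2))
ex=np.array([n[0],n[1],.033]); s=[]
for c in('side','scene'):
    p,im=snap(c); u=proj(p,ex)[0].astype(int); s.append(im[u[1]-50:u[1]+50,u[0]-70:u[0]+70])
cv2.imwrite('pics/ins2.png',cv2.resize(np.hstack(s)[:,:,::-1],(800,286),interpolation=cv2.INTER_CUBIC)); print(read_time_s())
E
```

```text
0.01 [0.44 0.55 0.84] 0.02153185898699543
0.002 [ 0.81  1.1  -0.2 ] 0.021869987957806272
-0.003 [-0.01  0.15  0.06] 0.021769186874795142
-0.008 [0.64 0.03 0.36] 0.021412392202192675
-0.012 [-0.47 -0.6   0.02] 0.021462852492176974
-0.016 [-0.02  0.25  0.35] 0.021472802839883995
0.002 [-0.17 -0.51 -1.04] [0.04 0.01 0.03]
0.004 [ 0.33 -0.57 -1.41] [ 0.2  -0.02 -0.02]
0.006 [-0.36  0.1  -1.04] [0.23 0.08 0.03]
0.008 [ 0.18  0.22 -1.27] [ 0.24  0.01 -0.04]
0.01 [-0.45  0.41 -1.34] [ 0.17  0.08 -0.06]
12.9083
```

View pics/ins2.png

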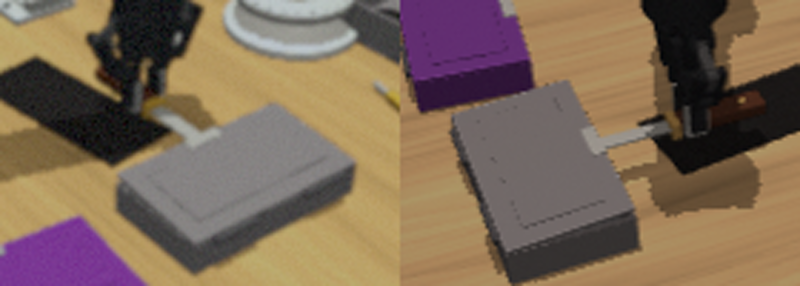

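The blade is in the notch and the lid is rising, with about 1.3 N and 0.2 Nm at the wrist. I follow the arc up.

```bash
python3 - <<'E'
from h import *
qn=down(np.pi/2+CYAW); H=case_pt(0,-.056); r=.096; f0=np.array([0,0,0])
for th in np.r_[np.arange(.2,1.6,.14),1.6,1.68]:
    movel([H[0],H[1]+r*np.cos(th)+.1,.0465+r*np.sin(th)],qn,.09)
    print(round(th,2),read_ft_force().round(1),read_ft_torque()[0].round(2),round(read_finger_gap(),4))
ex=np.array([H[0],H[1]+.05,.08]); s=[]
for c in('side','scene'):
    p,im=snap(c); u=proj(p,ex)[0].astype(int); s.append(im[u[1]-75:u[1]+75,u[0]-100:u[0]+100])
cv2.imwrite('pics/op.png',cv2.resize(np.hstack(s)[:,:,::-1],(800,300),interpolation=cv2.INTER_CUBIC)); print(read_time_s())
E
```

```text
0.2 [-0.   0.4 -1.5] -0.01 0.0219
0.34 [-0.3  0.2 -0.7] 0.06 0.0214
0.48 [ 0.3  0.2 -0.4] 0.0 0.0216
0.62 [ 0.7 -0.2 -0.3] -0.01 0.0218
0.76 [ 0.4  1.1 -0.7] 0.03 0.0221
0.9 [-0.5 -0.1 -0.6] -0.06 0.0215
1.04 [-0.2 -0.7 -0. ] -0.03 0.0213
1.18 [ 0.5  0.1 -1.8] -0.03 0.0217
1.32 [ 0.5  0.1 -1. ] 0.03 0.0217
1.46 [-0.5 -0.1 -0.7] 0.01 0.0215
1.6 [ 0.1 -0.2 -0.7] 0.02 0.0217
1.68 [ 0.4 -0.3 -0.8] -0.01 0.0217
16.5417
```

View pics/op.png

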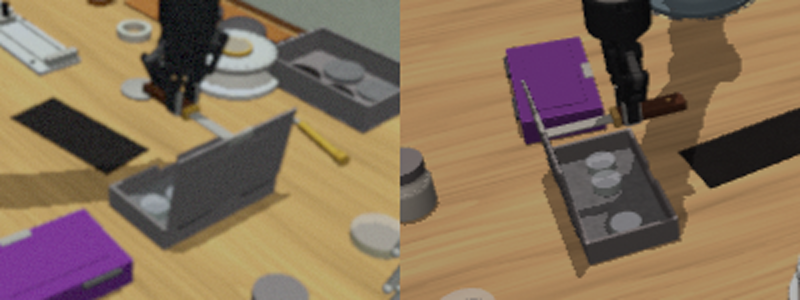

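The lid is up and three blanks show in the scene crop, at (600,160), (606,180) and (627,222). I push the lid a bit further, return the blade, and look down at the case and jig.

```bash
python3 - <<'E'
from h import *
qn=down(np.pi/2+CYAW); H=case_pt(0,-.056); r=.096
th=1.75; movel([H[0],H[1]+r*np.cos(th)+.1,.0465+r*np.sin(th)],qn,.05); print(read_ft_force().round(1),read_ft_torque().round(2))
movel([H[0],H[1]+.15,.145],qn,.15)
m=[.4551,-.0700]; qm=down(np.pi/2)
move_ptp([*m,.10],qm); movel([*m,.035],qm,.12); movel([*m,.0245],qm,.03); print(read_ft_force().round(1))
move_gripper(.05); movel([*m,.12],qm,.2); move_gripper(.085)
for i,(x,y,z) in enumerate([(.488,-.27,.26),(.556,.215,.25)]):
    move_ptp([x,y,z],qm); p,im=snap('wrist',f'x{i}.png'); np.savez(f'x{i}.npz',**{k:np.array(v) for k,v in p.items()})
    if i==0:
        for d in look_for('wrist','blank_a'): print('blank',np.round(d['at'],1),round(d['confidence'],2),at_z(p,d['at'],.020)[:2].round(4))
        for d in tip_of('wrist','blank_a'): print('blank',np.round(d['at'],1),round(d['confidence'],2),at_z(p,d['at'],.006)[:2].round(4))
    else:
        for n,z in(('jig',0),('bar',.01),('bar_knob',.052),('wedge_tab',.046),('stop',0)):
            for d in tip_of('wrist',n)[:1]: print(n,np.round(d['at'],1),round(d['confidence'],2),at_z(p,d['at'],z)[:2].round(4))
    cv2.imwrite(f'pics/x{i}b.png',cv2.resize(im[:,:,::-1],(800,500)))
print(read_time_s())
E
```

```text
[-0.3 -0.3 -0.7] [ 0.01  0.02 -0.04]
[ 0.9 -0.5 -0.8]
blank [372.9 184.3] 0.83 [ 0.5514 -0.2879]
blank [265.4 181.5] 0.65 [ 0.4237 -0.2849]
blank [297.5 180.3] 0.83 [ 0.4609 -0.287 ]
blank [264.4 179.2] 0.75 [ 0.4202 -0.2857]
blank [373.4 183.4] 0.64 [ 0.5545 -0.2906]
blank [314.4 237.4] 0.34 [ 0.4816 -0.3636]
jig [313.7 234.7] 0.6 [0.5499 0.1209]
bar [318.2  97.5] 0.76 [0.5562 0.2903]
bar_knob [319.7  85.8] 0.86 [0.5577 0.3013]
stop [317.1 235.6] 0.69 [0.5542 0.1196]
23.8833
```

View pics/x0b.png

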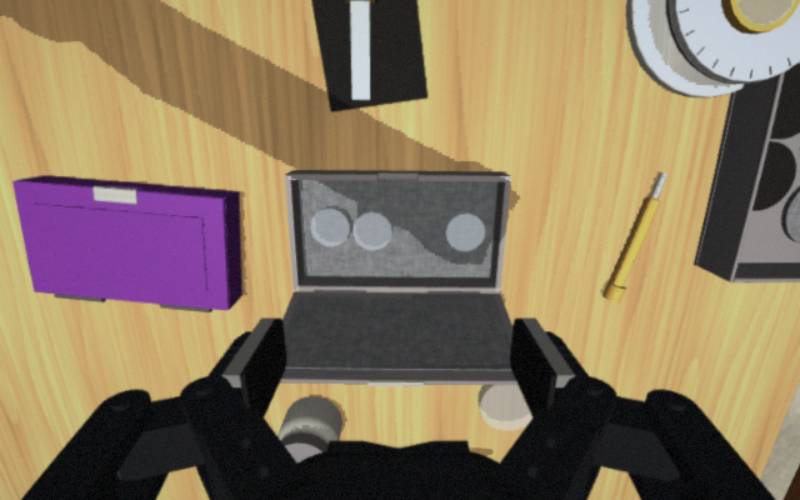

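View pics/x1b.png

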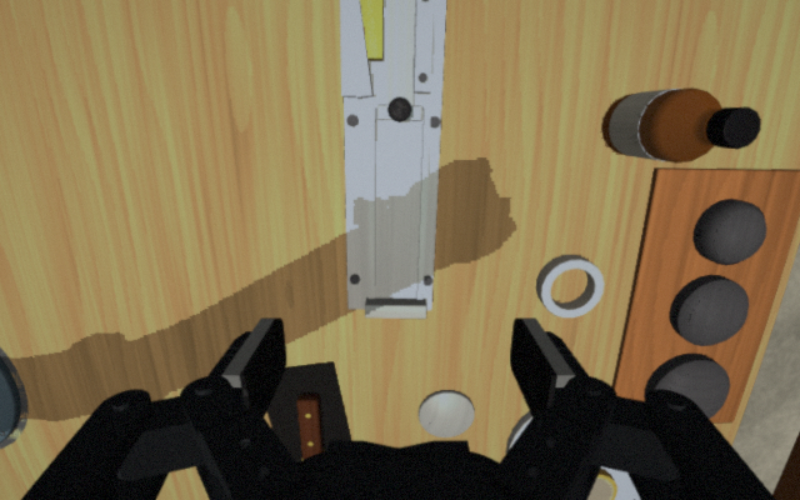

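```bash
python3 - <<'E'
from h import *
p=dict(np.load('x0.npz')); f=lambda u,v,z:at_z(p,(u/1.25,v/1.25),z)[:2].round(4)
print('blanks top',[f(*c,.020) for c in((331,226),(373,231),(465,232))])
print('case inner/outer top front',f(289,174,.033),f(510,176,.033),f(297,289,.033),f(501,289,.033))
print('lid edge', f(280,383,.143),f(520,383,.143))
print('tip',f(360,99,.011))
im=cv2.imread('pics/x0.png'); g=cv2.cvtColor(im,cv2.COLOR_BGR2GRAY)[135:230,230:410]
c=cv2.HoughCircles(cv2.resize(g,None,fx=4,fy=4,interpolation=cv2.INTER_CUBIC),cv2.HOUGH_GRADIENT,1,80,param1=80,param2=18,minRadius=48,maxRadius=80)
for x,y,r in (c[0] if c is not None else []): print('hough',at_z(p,(230+x/4,135+y/4),.02)[:2].round(4),r/4)
p=dict(np.load('x1.npz'))
print('stop face',[f(*c,.028) for c in((366,305),(426,305))],[f(*c,.01) for c in((366,299),(426,299))])
print('stop back',[f(*c,.028) for c in((366,318),(426,318))])
print('bed',[f(*c,.01) for c in((345,105),(440,105),(348,308),(432,308))])
print('chan in',[f(*c,.015) for c in((376,120),(423,120),(374,280),(421,280))])
print('nose',f(376,121,.024),f(423,121,.024),'knob',f(400,109,.052),'wedge front',f(383,60,.024), f(365,58,.024))
E
python3 - <<'E'
import cv2
a=cv2.imread('pics/x1.png')[70:270,260:370]
b=cv2.imread('pics/x0.png')[130:240,220:420]
cv2.imwrite('pics/z1.png',cv2.resize(a,(330,600),interpolation=cv2.INTER_CUBIC))
E
```

```text
blanks top [array([ 0.4231, -0.284 ]), array([ 0.4629, -0.2888]), array([ 0.5504, -0.2895])]
case inner/outer top front [ 0.3904 -0.2333] [ 0.5853 -0.2346] [ 0.3893 -0.3435] [ 0.5861 -0.3428]
lid edge [ 0.4019 -0.369 ] [ 0.5752 -0.3683]
tip [ 0.4526 -0.1698]
hough [ 0.5506 -0.2896] 15.6
hough [ 0.4228 -0.2847] 15.925
hough [ 0.4619 -0.2902] 15.95
stop face [array([0.525 , 0.1215]), array([0.583 , 0.1213])] [array([0.5236, 0.1193]), array([0.5842, 0.1192])]
stop back [array([0.5246, 0.1074]), array([0.5833, 0.1073])]
bed [array([0.5102, 0.3048]), array([0.5931, 0.3044]), array([0.5049, 0.1093]), array([0.5905, 0.1091])]
chan in [array([0.5373, 0.292 ]), array([0.5782, 0.2919]), array([0.5325, 0.1421]), array([0.5785, 0.142 ])]
nose [0.5378 0.2912] [0.5776 0.291 ] knob [0.558  0.3001] wedge front [0.5444 0.3391] [0.5297 0.3407]
```

View pics/z1.png

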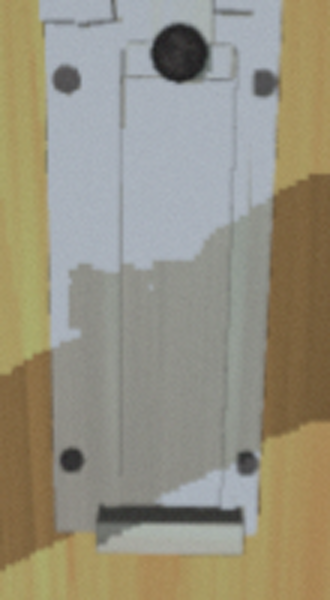

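```bash
python3 - <<'E'
from h import *
p=dict(np.load('x1.npz')); f=lambda u,v,z:at_z(p,(260+u/3,70+v/3),z)[:2].round(4)
for z in(.01,.015,.024): print(z,[f(*c,z) for c in((122,80),(120,470),(237,80),(222,505))])
print('nose',f(123,77,.024),f(235,79,.024),'stop',f(97,522,.028),f(243,522,.028),f(99,507,.01),f(242,507,.01),'holes',[f(*c,.01) for c in((66,80),(264,82),(71,460),(247,463))])
E
```

```text
0.01 [array([0.5369, 0.2913]), array([0.533 , 0.1365]), array([0.5791, 0.2912]), array([0.5756, 0.1204])]
0.015 [array([0.5372, 0.2913]), array([0.5334, 0.1386]), array([0.5788, 0.2912]), array([0.5754, 0.1227])]
0.024 [array([0.5377, 0.2913]), array([0.534 , 0.1424]), array([0.5783, 0.2912]), array([0.5749, 0.127 ])]
nose [0.538  0.2923] [0.5775 0.2915] stop [0.5245 0.1215] [0.5832 0.1213] [0.5238 0.1196] [0.584  0.1194] holes [array([0.5163, 0.2914]), array([0.5891, 0.2905]), array([0.5128, 0.141 ]), array([0.5857, 0.1395])]
```

```bash
python3 - <<'E'
from h import *
p0=dict(np.load('x0.npz'));p1=dict(np.load('x1.npz'))
def rows(fn,lo,hi,test,p,z,c0,c1):
    im=cv2.imread('pics/'+fn).astype(int)
    for v in range(lo,hi,6):
        cols=[u for u in range(c0,c1) if test(im[v,u])]
        if cols: print(v,min(cols),max(cols),at_z(p,((min(cols)+max(cols))/2,v),z)[:2].round(4))
rows('x0.png',2,80,lambda c:c.sum()>300 and abs(c[0]-c[2])<60,p0,.011,270,315)
rows('x1.png',310,375,lambda c:c[2]-c[0]>35 and c.sum()<300,p1,.017,225,270)
E
```

```text
2 280 295 [ 0.4538 -0.0925]
8 280 295 [ 0.4536 -0.0982]
14 280 295 [ 0.4535 -0.104 ]
20 280 295 [ 0.4534 -0.1098]
26 280 295 [ 0.4533 -0.1157]
32 280 295 [ 0.4531 -0.1216]
38 281 295 [ 0.4536 -0.1276]
44 281 295 [ 0.4534 -0.1336]
50 281 295 [ 0.4533 -0.1396]
56 281 295 [ 0.4531 -0.1457]
62 281 295 [ 0.453  -0.1519]
68 281 295 [ 0.4529 -0.1581]
74 281 295 [ 0.4527 -0.1643]
322 238 253 [ 0.4554 -0.0025]
328 239 254 [ 0.456  -0.0126]
334 239 254 [ 0.4552 -0.023 ]
340 240 253 [ 0.4543 -0.0335]
346 240 255 [ 0.4549 -0.0442]
352 241 255 [ 0.4547 -0.0551]
358 241 256 [ 0.4545 -0.0662]
364 242 249 [ 0.4492 -0.0775]
```

```bash
cat >> h.py <<'E'
J=np.array([.5548,.1203]); JYAW=-.0225
def jig_pt(x,y):
    c,s=np.cos(JYAW),np.sin(JYAW); return J+[c*x-s*y,s*x+c*y]
def pick_place(b,jy):
    b=np.array(b)+[.0007,0]; qp=down(CYAW); qj=down(np.pi/2+JYAW); t=jig_pt(0,jy)
    move_gripper(.056,60)
    move_ptp([*b,.13],qp); movel([*b,.0295],qp,.12)
    move_gripper(.03,60); g=read_finger_gap(); print('gap',g,read_ft_force().round(1))
    movel([*b,.11],qp,.12); print('lifted gap',read_finger_gap(),read_grasp_force())
    if read_finger_gap()<.033: return False
    move_ptp([*t,.11],qj); print('over jig',read_finger_gap(),read_eef_pos().round(4),'want',t.round(4))
    if read_finger_gap()<.033: return False
    movel([*t,.045],qj,.12); f0=read_ft_force(); movel([*t,.0342],qj,.03); print('dF',(read_ft_force()-f0).round(1))
    move_gripper(.056,60); movel([*t,.10],qj,.15); print('t',read_time_s())
    return True
E
python3 - <<'E'
from h import *
print(pick_place([.5506,-.2896],20.5e-3))
move_ptp([.556,.13,.2],down(np.pi/2)); p,im=snap('wrist','pl1.png')
for d in look_for('wrist','blank_a')[:3]: print(np.round(d['at'],1),d['confidence'],at_z(p,d['at'],.024)[:2])
print('want',jig_pt(0,.0205)); u=proj(p,[*jig_pt(0,.04),.02])[0].astype(int)
cv2.imwrite('pics/pl1c.png',cv2.resize(im[max(0,u[1]-70):u[1]+70,u[0]-90:u[0]+90,::-1],(720,560),interpolation=cv2.INTER_CUBIC))
E
```

```text
gap 0.034929183248456154 [-0.5  0.6  5.5]
lifted gap 0.034568933509897704 59.7692996263504
over jig 0.03462758982944718 [0.5559 0.1382 0.1099] want [0.5553 0.1408]
dF [-1.2 -1.4  6.3]
t 32.0083
True
[320.2 167.4] 0.82 [0.55712738 0.14291976]
want [0.55526121 0.14079481]
```

View pics/pl1c.png

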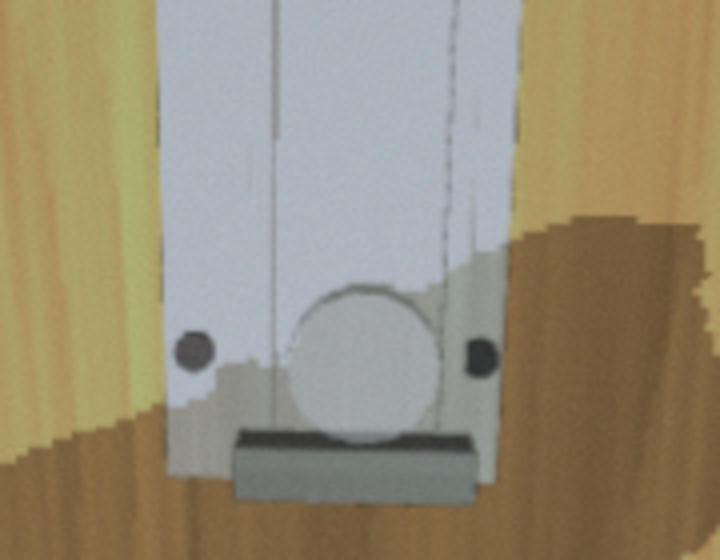

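The blank lies against the right rail: circle centre at (364,363) in the crop, channel centre at about 356. I re-centre it and shift the aim by -1.5 mm, then place the other two.

```bash
sed -i 's/^J=np.array.*/J=np.array([.5535,.1203])/' h.py; python3 - <<'E'
from h import *
qj=down(np.pi/2+JYAW); t=jig_pt(0,.0215)
move_gripper(.056,40); movel([*t,.07],qj,.15); movel([*t,.0345],qj,.08); print(read_eef_pos().round(4),t.round(4),read_ft_force().round(1))
move_gripper(.03,40); print(read_finger_gap(),read_ft_force().round(1)); move_gripper(.056); movel([*t,.10],qj,.15)
ok=pick_place([.4619,-.2900],.0625)
if ok: ok=pick_place([.4228,-.2847],.1035)
print(ok)
move_ptp([.556,.14,.2],down(np.pi/2)); p,im=snap('wrist','pl2.png')
for d in look_for('wrist','blank_a')[:4]: print(np.round(d['at'],1),round(d['confidence'],2),at_z(p,d['at'],.024)[:2])
u=proj(p,[*jig_pt(0,.08),.02])[0].astype(int); print(u)
cv2.imwrite('pics/pl2c.png',cv2.resize(im[max(0,u[1]-90):u[1]+90,u[0]-80:u[0]+80,::-1],(533,600),interpolation=cv2.INTER_CUBIC))
E
```

```text
Traceback (most recent call last):
NameError: name 'JYAW' is not defined. Did you mean: 'CYAW'?
```

```bash
sed -i 's/^J=np.array.*/J=np.array([.5535,.1203]); JYAW=-.0225/' h.py; python3 - <<'E'
from h import *
qj=down(np.pi/2+JYAW); t=jig_pt(0,.0215)
move_gripper(.056,40); movel([*t,.07],qj,.15); movel([*t,.0345],qj,.08); print(read_eef_pos().round(4),t.round(4),read_ft_force().round(1))
move_gripper(.03,40); print(read_finger_gap(),read_ft_force().round(1)); move_gripper(.056); movel([*t,.10],qj,.15)
ok=pick_place([.4619,-.2900],.0625)
if ok: ok=pick_place([.4228,-.2847],.1035)
print(ok)
move_ptp([.556,.14,.2],down(np.pi/2)); p,im=snap('wrist','pl2.png')
for d in look_for('wrist','blank_a')[:4]: print(np.round(d['at'],1),round(d['confidence'],2),at_z(p,d['at'],.024)[:2])
u=proj(p,[*jig_pt(0,.08),.02])[0].astype(int); print(u)
cv2.imwrite('pics/pl2c.png',cv2.resize(im[max(0,u[1]-90):u[1]+90,u[0]-80:u[0]+80,::-1],(533,600),interpolation=cv2.INTER_CUBIC))
E
```

```text
[0.5536 0.1417 0.0338] [0.554  0.1418] [-0.8  0.7 -0.1]
0.03572445826823618 [-0.3 -0.2  2.4]
gap 0.035202650428342974 [-1.   0.2  5.8]
lifted gap 0.034909835236847445 59.75938618183136
over jig 0.03476073251201053 [0.5555 0.1799 0.1099] want [0.5549 0.1828]
dF [-2.  -0.8  5.4]
t 43.5167
gap 0.03491415102213517 [-0.7 -0.3  4.5]
lifted gap 0.034507741710662655 59.76278364658356
over jig 0.034691222377344746 [0.5564 0.2212 0.1101] want [0.5558 0.2238]
dF [-2.2  0.2  4.3]
t 51.675
True
[320.9 180.4] 0.9 [0.55659158 0.1411463 ]
[320.4  93.8] 0.76 [0.55597158 0.22184962]
[319.1 139.2] 0.71 [0.55481711 0.18106066]
[319 117]
```

View pics/pl2c.png

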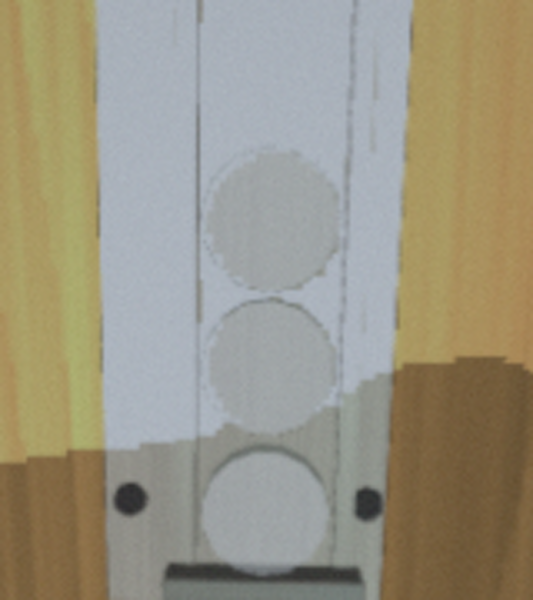

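All three blanks sit centred and flat in the channel, at crop (265,510), (270,365) and (272,218). Now I push the bar from behind the knob.

```bash
python3 - <<'E'
from h import *
qj=down(np.pi/2+JYAW)
s=jig_pt(0,.216); move_ptp([*s,.12],qj); move_gripper(0,40); print('gap',read_finger_gap())
movel([*s,.048],qj,.1); f0=read_ft_force(); print(read_eef_pos(),f0)
ys=list(np.arange(.200,.146,-.009))+list(np.arange(.145,.120,-.0015))
for y in ys:
    movel([*jig_pt(0,y),.048],qj,.05); f=read_ft_force()-f0; print(round(y,4),read_eef_pos()[1].round(4),f.round(1))
    if f[1]>14: break
pause(.3); print((read_ft_force()-f0).round(1))
y0=y
movel([*jig_pt(0,y0+.02),.048],qj,.1); movel([*jig_pt(0,y0+.02),.15],qj,.2)
move_gripper(.085)
move_ptp([.545,.31,.25],down(np.pi/2)); p,im=snap('wrist','br.png'); np.savez('br.npz',**{k:np.array(v) for k,v in p.items()})
for n,z in(('bar',.01),('bar_knob',.052),('wedge_tab',.046),('wedge',.01)):
    for d in tip_of('wrist',n)[:2]: print(n,np.round(d['at'],1),round(d['confidence'],2),at_z(p,d['at'],z)[:2].round(4))
for n in('wedge_tab',): print(tri(n,near=[.533,.40,.046]))
print(read_time_s())
u=proj(p,[.545,.30,.03])[0].astype(int)
cv2.imwrite('pics/brc.png',cv2.resize(im[0:270,u[0]-120:u[0]+120,::-1],(533,600),interpolation=cv2.INTER_CUBIC)); print(u)
E
```

```text
gap 0.00012999059119076723
[0.55895099 0.33638253 0.04840396] [-0.23381065  0.6636503  -0.02535287]
0.2 0.3195 [-0.2 -1.  -0. ]
0.191 0.3107 [ 1.5 -1.   0.3]
0.182 0.301 [ 0.7 -1.1 -0.6]
0.173 0.2919 [ 0.6 -0.7  0.2]
0.164 0.283 [ 0.5  0.4 -0.7]
0.155 0.274 [-0.2 -1.4 -0. ]
0.146 0.2651 [ 0.5 -0.1  0.7]
0.145 0.265 [ 0.9 -0.5  0.2]
0.1435 0.2643 [0.8 0.6 0.2]
0.142 0.2625 [-0.5  1.3 -0.7]
0.1405 0.2612 [ 0.6  3.2 -1.5]
0.139 0.261 [ 0.3  4.3 -2.5]
0.1375 0.2609 [ 1.6  6.4 -3.4]
0.136 0.2607 [ 1.3  7.6 -4.7]
0.1345 0.2606 [ 2.   9.1 -4.9]
0.133 0.2604 [ 1.8 11.  -6. ]
0.1315 0.2604 [ 2.4 12.2 -5.6]
0.13 0.2603 [ 2.1 13.3 -6.4]
0.1285 0.2602 [ 2.8 16.3 -8.5]
[ 3.2 15.2 -8.9]
bar [327.  225.1] 0.79 [0.5559 0.2368]
bar_knob [328.1 232. ] 0.59 [0.5559 0.246 ]
wedge_tab [312.1  88.9] 0.67 [0.5387 0.3973]
wedge [319.  140.8] 0.79 [0.5457 0.3413]
wedge [449.3 291.8] 0.16 [0.7234 0.1385]
[0.58202572 0.31694117 0.03806158]
63.175
[318 180]
```

View pics/brc.png

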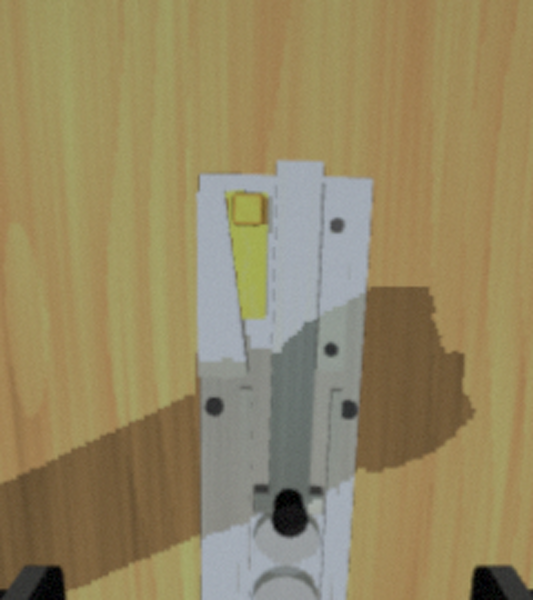

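Bar nose is against the row (jig y about 114 mm, as it must be for three blanks). The wedge tab is at crop (248,209), back face at row 193, so I push it forward there.

```bash
python3 - <<'E'
from h import *
p=dict(np.load('br.npz')); tb=at_z(p,(198+248/2.222,193/2.222),.046)[:2]; print(tb)
qj=down(np.pi/2+JYAW); d=np.array([-np.sin(JYAW),np.cos(JYAW)]); tb=tb+[.0007,0]
P=lambda k:[*(tb+d*(.011+k)),.049]
move_ptp([*P(.018)[:2],.12],qj); move_gripper(0,40); movel(P(.018),qj,.1); f0=read_ft_force()
ks=list(np.arange(.004,-.022,-.006))+list(np.arange(-.023,-.07,-.0015))
for k in ks:
    movel(P(k),qj,.05); f=read_ft_force()-f0; print(round(k,4),read_eef_pos()[1].round(4),f.round(1))
    if f[1]>17.5: break
pause(.4); print((read_ft_force()-f0).round(1))
movel(P(k+.03),qj,.1); movel([*P(k+.03)[:2],.15],qj,.2); move_gripper(.085)
move_ptp([.545,.31,.25],down(np.pi/2)); pp,im=snap('wrist','wd.png')
for n,z in(('bar_knob',.052),('wedge_tab',.046),('wedge',.01)):
    for dd in tip_of('wrist',n)[:1]: print(n,np.round(dd['at'],1),round(dd['confidence'],2),at_z(pp,dd['at'],z)[:2].round(4))
print(read_time_s())
E
```

```text
[0.53624167 0.3992702 ]
0.004 0.4134 [-0.4  0.2 -0.8]
-0.002 0.408 [-1.4 -0.4 -0.6]
-0.008 0.4017 [-0.9  0.5 -1.2]
-0.014 0.3953 [-0.   0.4 -1.3]
-0.02 0.3892 [-1.3 -0.1 -2.1]
-0.023 0.3868 [-0.  -0.4 -0.8]
-0.0245 0.3858 [ 0.2  1.7 -0.4]
-0.026 0.3842 [ 0.9  1.5 -2.2]
-0.0275 0.3829 [ 0.8  1.3 -1.3]
-0.029 0.3825 [ 2.   5.1 -1.7]
-0.0305 0.382 [ 1.4  5.6 -3. ]
-0.032 0.3817 [ 1.7  6.8 -3.6]
-0.0335 0.3814 [ 2.   8.5 -4.9]
-0.035 0.3811 [ 2.4 10.3 -5.4]
-0.0365 0.3808 [ 3.  10.  -7.1]
-0.038 0.3804 [ 2.4 12.4 -7.8]
-0.0395 0.3801 [ 4.5 14.8 -8.2]
-0.041 0.3798 [ 4.1 15.8 -9.5]
-0.0425 0.3795 [ 5.3 16.1 -9.7]
-0.044 0.3792 [  4.3  18.  -10.9]
[  4.6  18.1 -10.8]
bar_knob [331.8 233.9] 0.78 [0.5583 0.2447]
wedge_tab [315.9 115.8] 0.8 [0.5409 0.3715]
wedge [319.7 165.4] 0.8 [0.5449 0.3131]
73.8667
```

The wedge has moved 27 mm (jig y about 193) and is jammed with an 18 N push. Now I close the lid by pushing it from behind.

```bash
python3 - <<'E'
from h import *
qc=down(np.pi/2+CYAW); H=case_pt(0,-.056); r=.085
def T(th,dz=0):
    y=H[1]+r*np.cos(th)-.004*np.sin(th)-.011; z=.033+r*np.sin(th)+.004*np.cos(th)+.019
    return [H[0],y,z+dz]
move_gripper(0,40)
move_ptp([.52,-.1,.30],qc); s=[H[0],H[1]-.075,.30]; move_ptp(s,qc); s[2]=.137
movel(s,qc,.2); f0=read_ft_force(); print(s,read_eef_pos().round(4))
for th in np.r_[1.75,np.arange(1.6,.05,-.14),.03]:
    movel(T(th),qc,.09); f=read_ft_force()-f0; print(round(th,2),f.round(1))
    if np.linalg.norm(f)>25: break
else:
    for dz in (-.002,-.004,-.006,-.008,-.010):
        movel(T(0,dz),qc,.03); f=read_ft_force()-f0; print(dz,read_eef_pos()[2].round(4),f.round(1))
        if f[2]>8: break
movel(T(0,.05),qc,.15)
move_gripper(.085); move_ptp([.47,-.19,.25],down(np.pi/2)); p,im=snap('wrist','end.png')
for n in('blade_grip','blade_tip'):
    for d in tip_of('wrist',n)[:1]: print(n,d['confidence'],at_z(p,d['at'],.01))
s=read_camera('scene'); cv2.imwrite('pics/end_s.png',s[:,:,::-1])
cv2.imwrite('pics/endc.png',cv2.resize(np.vstack([im[:300,80:540],s[130:320,50:510]])[:,:,::-1],(563,600)))
print(read_time_s())
E
```

```text
[np.float64(0.48783200025199985), np.float64(-0.42029974800018904), 0.137] [ 0.4887 -0.421   0.1384]
1.75 [-0.6 -1.1  0.5]
1.6 [-0.3 -0.9 -0.4]
1.46 [ 0.1 -0.7  0.5]
1.32 [-0.7 -0.7  0.4]
1.18 [ 0.5 -1.2 -0.8]
1.04 [ 0.5  0.2 -0.3]
0.9 [-1.1 -0.5  0.7]
0.76 [-0.5 -0.5  0.5]
0.62 [-0.9 -0.6  0.8]
0.48 [-1.1 -0.4  0.4]
0.34 [-0.7 -0.9  1.1]
0.2 [-0.4 -0.4 -0.2]
0.06 [ 0.8 -1.2 -0.8]
0.03 [-0.8 -0.5  0.4]
-0.002 0.056 [-4.4  2.3 13.7]
blade_grip 0.94 [ 0.45232445 -0.07045944  0.01      ]
blade_tip 0.78 [ 0.45114988 -0.16913203  0.01      ]
85.1583
```

View pics/endc.png

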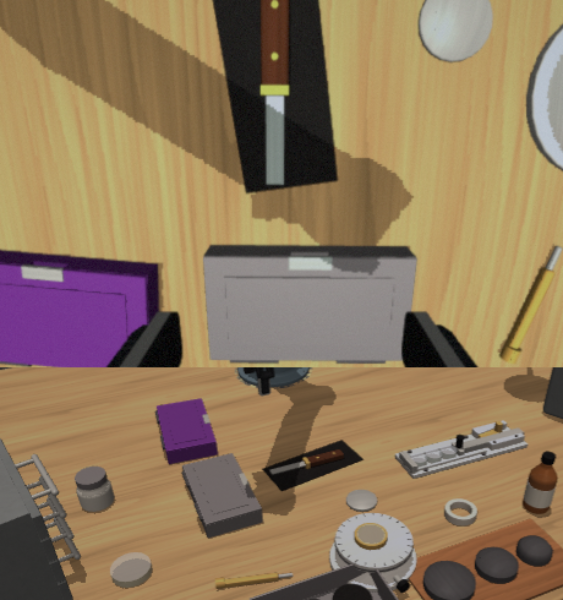

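The case is shut, the blade lies at the mat's centre, the row is clamped and the bystanders are in place. I hand it in.

```bash
python3 -c "
from bench import *
print(sign_off())"
```

```text
the job is handed in; nothing more can be done
None
```

The job is handed in at about 85 s: three blanks were in the case, and all three are clamped in the row with the wedge jammed by an 18 N push, the case shut, the blade flat at the mat's centre, and no bystander seen to have moved in the last pictures; the judge's result was not shown.

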